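Open the sliding-lid box and lay out the larger movement ring

ROBOT

A 6-joint arm with a two-finger parallel gripper is mounted at the origin on the work surface. World frame = base frame: x ahead of the robot, y to its left, z up, the work surface at z = 0. Lengths are in mm, angles in rad, forces in N, time in s.
With the tool pointing down it reaches from about 300 to 750 mm from the base axis. Payload 8.5 kg.
Tool frame: the origin (TCP) lies on the mounting face of the last link; the fingertips stand 166 mm ahead of it and the grasp point (between the pads) lies 147 mm ahead of it (r.tcp_to_tips is the distance from the TCP to the fingertips, in mm); z points along the fingers, y is the direction in which the jaws open and shut (so a half turn about z gives the same grasp; the last joint's range is limited). The gripper opens to 88 mm and grips with 3 to 60 N. Pads are 18 mm wide; open, the fingers measure 123 mm over their backs; the gripper's body (75 mm by 187 mm) begins 45 mm behind the grasp point.
Start: joints at [0.897, 0.381, 1.297, -0, 1.464, -0.215], TCP at [243.57, 493.108, 404.748] pointing down, gripper open.
Joint ranges: [-3.11, 3.11], [-0.89, 2.33], [0.22, 2.48], [-1.42, 4.56], [0.17, 2.85], [-2.88, 2.88]. Speed limits (rad/s): [2.39, 2.39, 3.14, 3.14, 3.14, 3.14].

INTERFACE

Orientations are given as a 3x3 rotation matrix whose columns are the frame's x, y, z axes.
In Python, from station import r gives the robot as it stands. The module is installed in compiled form; this text tells all that it offers.
- The arm moves only by the tool servo_tool, never from a script. Its argument "plan" is a list that holds one entry, the list of rows, each a list of 7 numbers: the turn, a rotation vector about the world's x, y, z in degrees, then the shift along the world's x, y, z in cm, then the closure, from -1 (fully open) to 1 (shut). A call has 1 to 8 rows; each row is the pose to reach, as a shift and turn from the pose commanded when the call began; what a row does not reach only later rows make up. A row lasts 1/8 s, in which the tool goes at most 62.5 mm and 10.7 degrees, less where a joint would pass 70% of its speed; a pose out of reach is approached as far as the arm can. A call with a gripper value outside its range is refused whole. The fingers move at their own pace and stop on an object; "grip_force" is the grip in N (left out, the last holds). Time passes only in rows, so rows that repeat a pose let the fingers close. It gives the time, the measured TCP pose, the force and the opening at its end, in the units of the state.
- r.sense(): the state, without advancing time (a new reading comes with each control period).
- r.read_camera(name): name is "scene" or "top" or "wrist"; returns a dict with "color" (400x640x3 uint8, blue, green, red), "fovy" (degrees; the focal length in pixels is half the picture's height over the tangent of half this angle, whatever the lens; pixels are square), "cx", "cy" (the principal point, pixels), "k1" (the pictures are not rectified: a ray, as slopes to the right and down, at radius r is drawn at 1 + k1 r^2 times it, then the intrinsics apply), "camera_from_world" (4x4, takes a point from world to camera coordinates); the wrist camera has in their place "hand_eye" (4x4, takes a point from camera to tool coordinates, whose origin is the TCP and whose axes are the flange's). Camera axes: x right, y down, z forward; pixel columns grow to the right and rows downward; lengths in mm; the calibration is good to about 2 mm. A picture is of the moment at which its call begins: read the wrist's pose just before it. There is no depth.
- r.hand_in(): hands the job in, once; it reports no verdict.
The state is a dict: "time_s": time; "joints": joint angles; "joint_velocities": joint speeds; "joint_efforts": joint torques, N m; "tcp_pos": TCP position; "tool_rot": TCP orientation; "wrist_force": force on the tool from outside, world axes, zero at the start; "ft_torque": the same for the moment, N m; "opening": finger opening in mm.
Only numpy, scipy, OpenCV 4.12 (cv2) and the standard library are available. Lean on these libraries where they do the work, as an engineer would, in place of code of your own. Each camera call takes 0.05 s, during which the arm holds its last target.

TASK

Open the wooden box: lift the pull end of its lid just over the end lip, draw the lid out of its grooves and lay it down flat, right way up, on the bare bench, clear of the box and the rubber mat. Then take the larger of the two movement rings out of the box and set it down flat, wholly on the mat, leaving the smaller ring in the box. Set things down rather than drop them, and do not drag or tip the box or disturb the dome, the tweezer block or the case back wrench.

Things in the scene. Friction and masses are not known exactly. Their poses are not given: they have to be found in the camera images.
- box: Open wooden box on a steel base plate, loose on the bench, about 1 kg, 174 (x) x 136 (y) x 58 mm (z). Origin: centre of its underside; z up; its -x end is the front, with the end lip, where the lid slides out. Inside: floor 10 mm above the bench, x -75 to +81, y +-56 mm; a low strip across y at x = +3 (4 mm thick, top at 18 mm) parts it in two, one ring in each half.
- box_lip (a point): Middle of the top of the end lip, a ridge along the box's front end: x -87 to -82 mm, top 48.5 mm above the bench, 4.5 mm above the ledges (at 44 mm) that the lid rests on. Raised level the lid meets the rails after 3.5 mm, less than the lip; with its tail down on the ledges its front edge can rise about 9 mm before it binds.
- box_rail (a point): Middle, across the box, between the front ends of the two side rails (x = +20 mm in the box, 52.5 mm above the bench, the rails' underside). The grooves run from here to the rear wall (inner face x = +81): 8.5 mm high, rails 5.5 mm thick over 5 mm of the lid's edges. Ahead the sides end at 50 mm, open above. Drawn out 62 mm to the front, the lid is clear of the rails and lifts off.
- lid: Flat pale wooden lid, 160 (x) x 122 (y) x 5 mm, about 75 g, loose in the box with 1.5 mm play at each edge. Origin: centre of its underside; z up; axes as the box's at the start; the -x end is the pull end, behind the end lip. On top a dark wooden pull: a bar 10 (x) x 40 (y) x 16 mm high, centred 56 mm from the origin towards -x; its top is 21 mm above the lid's underside.
- lid_pull (a point): Centre of the lid's pull bar: 13 mm above the lid's underside, 56 mm ahead (-x) of the lid's centre. Axes as the lid's.
- lid_front (a point): Middle of the lid's front (pull end) edge at its underside, 80 mm ahead (-x) of the lid's origin.
- lid_tail (a point): Middle of the lid's rear edge at its underside, 80 mm behind (+x) the lid's origin.
- ring_large: The larger movement ring: green plastic, outer diameter 46, height 14 mm, stepped hole (36 mm in the upper 6 mm, 30 below), about 14 g, lying flat in the front or the rear half of the box. Origin: centre of its underside; z is its axis.
- ring_small: The smaller movement ring: green plastic, outer diameter 32, height 14 mm, stepped hole (23 mm in the upper 6 mm, 18 below), about 10 g, lying flat in the other half of the box. Origin: centre of its underside; z is its axis.
- mat: Dark rubber bench mat fixed to the bench, 180 (x) x 150 (y) x 3 mm. Origin: centre of its underside; its top is 3 mm above the bench.
- dome: Bystander: small glass dome with a ball knob on a black tray, 80 mm across, 73 mm high, loose. Origin: centre of its underside.
- tweezer_block: Bystander: aluminium block, 45 (x) x 90 (y) x 30 mm, with four upright tweezers, 107 mm high in all, loose. Origin: centre of its underside.
- case_wrench: Bystander: stainless steel case back wrench lying on the bench, about 160 (x) x 75 (y) x 26 mm, loose. Origin on its underside: the handle runs 105 mm to -x, the forked jaws 58 mm to +x.
There are look-alikes about, which are no part of the job. Several things have the shape of the lid; the one meant has the colours described above. Several things have the shape of the box; the one meant has the colours described above.

How it is judged:
By the outcome, as a careful person would: the job done as asked, in the order asked, and still so for the second after the job is handed in, with the robot touching nothing.
It also fails if it takes over 53 s, if anything falls off the work surface, if the arm or the gripper's body presses on something with over 40 N, if the wrist force passes 120 N, or if a joint passes its speed limit or range.

## Working session

There is one attempt and no reset: what is moved stays moved. The work goes in short steps, Python scripts to look and compute and a tool call to move; the robot and the scene stay as the last step left them, time stands still between calls to the robot, and variables do not carry over. Pictures are saved under pics/ and viewed, and the job is handed in when it is done.

Besides the shell and the picture viewer there is one more tool, called after "Emit:" by a JSON object that holds its "method" and its "body". servo_tool: Moves the arm, as the interface text tells. Its arguments: {"type":"object","properties":{"plan":{"type":"array","items":{"type":"array","items":{"type":"array","items":{"type":"number"}}}},"grip_force":{"type":"number"}},"required":["plan"]}

```bash
mkdir -p pics
cat > h.py <<'E'
import numpy as np,cv2,json
from station import r
def snap(n,f):
    s=r.sense(); c=r.read_camera(n); cv2.imwrite('pics/%s.png'%f,c['color'])
    d={k:(np.array(v).tolist() if not np.isscalar(v) else v) for k,v in c.items() if k!='color'}
    d['tcp']=np.array(s['tcp_pos']).tolist(); d['R']=np.array(s['tool_rot']).tolist()
    json.dump(d,open('pics/%s.json'%f,'w')); return s,c
def load(f): return json.load(open('pics/%s.json'%f))
def cfw(d):
    if 'camera_from_world' in d: return np.array(d['camera_from_world'])
    T=np.eye(4);T[:3,:3]=d['R'];T[:3,3]=d['tcp']
    return np.linalg.inv(T@np.array(d['hand_eye']))
def K(d):
    f=200/np.tan(np.radians(d['fovy'])/2); return f
def px2w(f,u,v,z):
    d=load(f);fl=K(d);p=np.array([(u-d['cx'])/fl,(v-d['cy'])/fl]);q=p.copy()
    for _ in range(30): q=p/(1+d['k1']*(q@q))
    M=np.linalg.inv(cfw(d));ray=M[:3,:3]@np.array([q[0],q[1],1]);o=M[:3,3]
    return o+ray*(z-o[2])/ray[2]
def w2px(f,P):
    d=load(f);fl=K(d);M=cfw(d);c=M[:3,:3]@np.array(P,float)+M[:3,3];q=c[:2]/c[2];q=q*(1+d['k1']*(q@q))
    return np.array([d['cx']+fl*q[0],d['cy']+fl*q[1]])
def crop(f,x0,y0,x1,y1,s,o):
    im=cv2.imread('pics/%s.png'%f)[y0:y1,x0:x1];cv2.imwrite('pics/%s.png'%o,cv2.resize(im,None,fx=s,fy=s,interpolation=cv2.INTER_CUBIC))
E
python3 -c "
from h import *
for n in ['scene','top','wrist']: s,c=snap(n,n+'0')
print(s['tcp_pos'],np.round(s['tool_rot'],3),s['opening'],s['time_s'],s['wrist_force'])
for n in ['scene','top','wrist']: print({k:np.round(v,3).tolist() for k,v in load(n+'0').items()})
"
```

```text
[243.56188711 493.09254294 404.22459559] [[-0.897  0.443 -0.001]
 [ 0.443  0.897 -0.001]
 [ 0.    -0.001 -1.   ]] 88.14933148123811 0.1 [-0.90443212  0.74197523  0.13568045]
{'fovy': 48.25, 'cx': 316.825, 'cy': 204.064, 'k1': -0.001, 'camera_from_world': [[-0.603, 0.798, 0.017, 247.376], [0.463, 0.366, -0.807, -176.44], [-0.65, -0.479, -0.59, 1568.613], [0.0, 0.0, 0.0, 1.0]], 'tcp': [243.54, 493.089, 404.141], 'R': [[-0.897, 0.443, -0.001], [0.443, 0.897, -0.001], [0.0, -0.001, -1.0]]}
{'fovy': 46.273, 'cx': 323.091, 'cy': 203.686, 'k1': -0.048, 'camera_from_world': [[0.023, -1.0, 0.001, 46.687], [-0.988, -0.022, -0.154, 519.444], [0.154, 0.003, -0.988, 1396.205], [0.0, 0.0, 0.0, 1.0]], 'tcp': [243.555, 493.085, 404.155], 'R': [[-0.897, 0.443, -0.001], [0.443, 0.897, -0.001], [0.0, -0.001, -1.0]]}
{'fovy': 70.552, 'cx': 320.723, 'cy': 194.325, 'k1': 0.002, 'hand_eye': [[0.0, -0.946, -0.325, 85.124], [1.0, 0.0, 0.001, -0.162], [-0.0, -0.325, 0.946, 21.256], [0.0, 0.0, 0.0, 1.0]], 'tcp': [243.562, 493.093, 404.225], 'R': [[-0.897, 0.443, -0.001], [0.443, 0.897, -0.001], [0.0, -0.001, -1.0]]}
```

View pics/scene0.png

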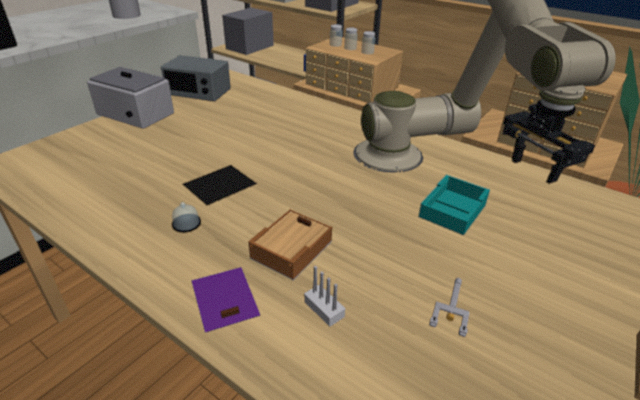

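View pics/top0.png

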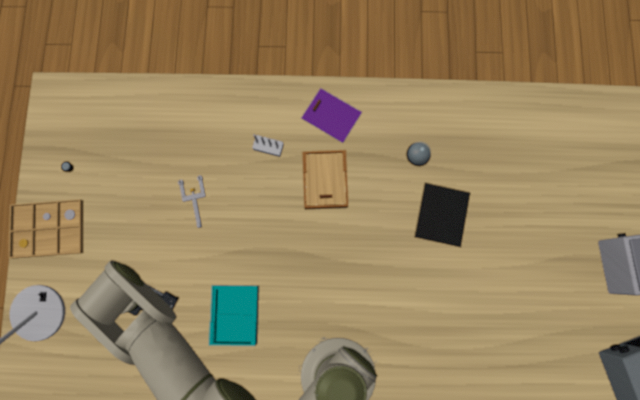

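View pics/wrist0.png

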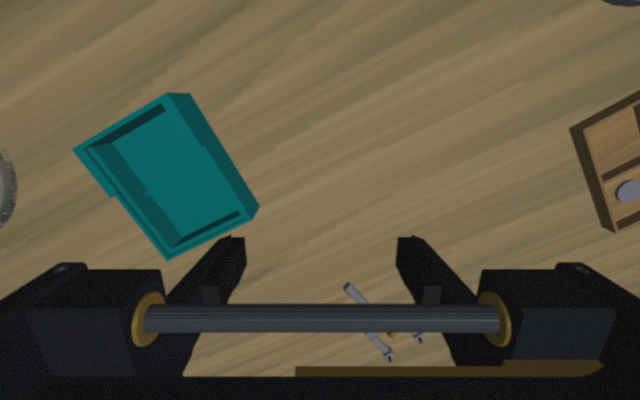

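Candidates for the box are the wooden box (top 325,180; scene 290,242) and the teal box (top 235,315). Candidates for the lid are the pale lid inside the wooden box and the purple lid (top 332,115). By the description I choose the wooden box with the pale lid and dark pull (pull at top 326,196), and will check it in a crop.

```bash
python3 -c "
from h import *
crop('top0',285,135,365,225,7,'c_top'); crop('scene0',235,195,345,285,7,'c_sc')
for u,v in [(303,152),(347,151),(348,208),(304,209)]: print(px2w('top0',u,v,55))
print('pull',px2w('top0',326,196,65))
for u,v in [(426,183),(470,191),(461,246),(416,237)]: print('mat',px2w('top0',u,v,3))
for u,v in [(419,153),(268,146),(193,205),(235,315),(332,115)]: print(px2w('top0',u,v,15))
"
```

```text
[676.25764764 124.18873002  55.        ]
[682.55483855 -11.79776212  55.        ]
[504.42930533 -17.41830804  55.        ]
[498.33466504 115.9120624   55.        ]
pull [538.10373894  50.12596365  65.        ]
mat [ 598.04547714 -267.04123292    3.        ]
mat [ 575.47726367 -407.38849791    3.        ]
mat [ 400.2399312  -374.68317839    3.        ]
mat [ 425.41879454 -233.79112981    3.        ]
[ 692.52804317 -243.25211424   15.        ]
[704.33489215 238.39288263  15.        ]
[508.75726578 465.9647423   15.        ]
[175.47244336 317.18919309  15.        ]
[812.18894828  36.36719291  15.        ]
```

View pics/c_top.png

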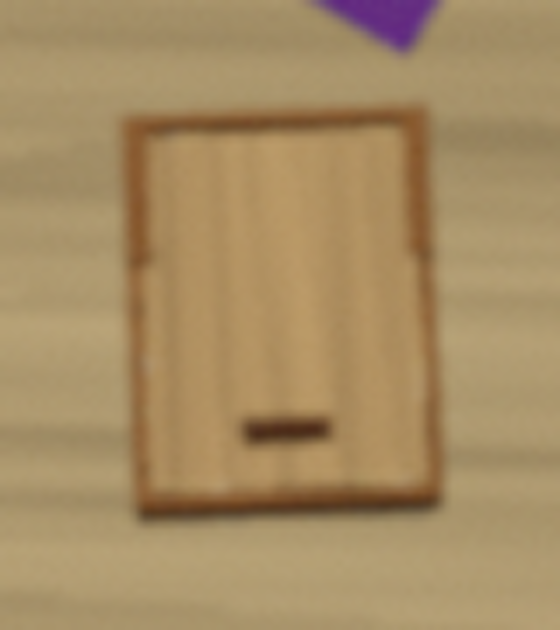

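View pics/c_sc.png

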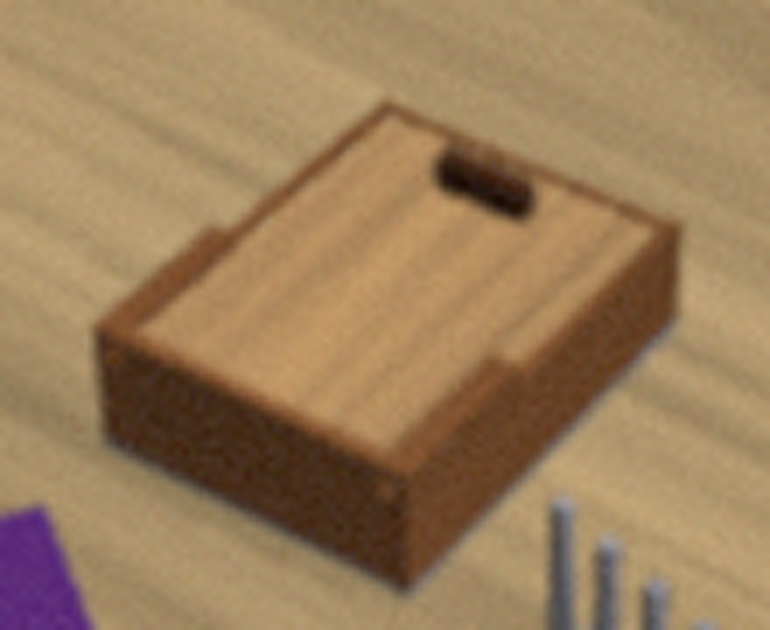

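The crops confirm it: brown box, pale lid, and a dark pull at the end nearest the robot, with the lip just in front. Next I move over the pull for a close wrist view.

Emit:
{"method": "servo_tool", "body": {"plan": [[[0,0,-61.3,29.1,-44.3,-6.5,-1],[0,0,-61.3,29.1,-44.3,-6.5,-1],[0,0,-61.3,29.1,-44.3,-6.5,-1],[0,0,-61.3,29.1,-44.3,-6.5,-1],[0,0,-61.3,29.1,-44.3,-6.5,-1],[0,0,-61.3,29.1,-44.3,-6.5,-1],[0,0,-61.3,29.1,-44.3,-6.5,-1],[0,0,-61.3,29.1,-44.3,-6.5,-1]]]}}

```text
time_s: 1.15
tcp_pos: [516.9, 76.4, 343.6]
tool_rot: [[-0.042, 0.999, -0.0], [0.999, 0.042, 0.0], [0.0, -0.0, -1.0]]
wrist_force: [1.0, 0.2, 0.3]
opening: 88.3
```

Emit:
{"method": "servo_tool", "body": {"plan": [[[0,0,0,1.0,-1.5,-1,-1],[0,0,0,1.0,-1.5,-1,-1]]]}}

```text
time_s: 1.4
tcp_pos: [526.0, 63.0, 332.9]
tool_rot: [[-0.041, 0.999, -0.002], [0.999, 0.041, 0.001], [0.001, -0.002, -1.0]]
wrist_force: [-0.4, -1.1, 0.4]
opening: 88.3
```

```bash
python3 -c "
from h import *
s,c=snap('wrist','w1'); print(s['time_s'],s['tcp_pos'],s['tool_rot'],s['joints'])
im=cv2.imread('pics/w1.png');cv2.imwrite('pics/w1b.png',cv2.resize(im,(800,500)))
"
```

```text
1.4 [526.03472498  63.0442539  332.88360632] [[-4.06537663e-02  9.99170410e-01 -2.40067415e-03]
 [ 9.99173105e-01  4.06551182e-02  5.17002983e-04]
 [ 6.14173774e-04 -2.37767093e-03 -9.99996985e-01]] [-1.04405580e-01  4.10748958e-01  1.47157738e+00  2.77132020e-04
  1.26170781e+00 -1.45155914e-01]
```

View pics/w1b.png

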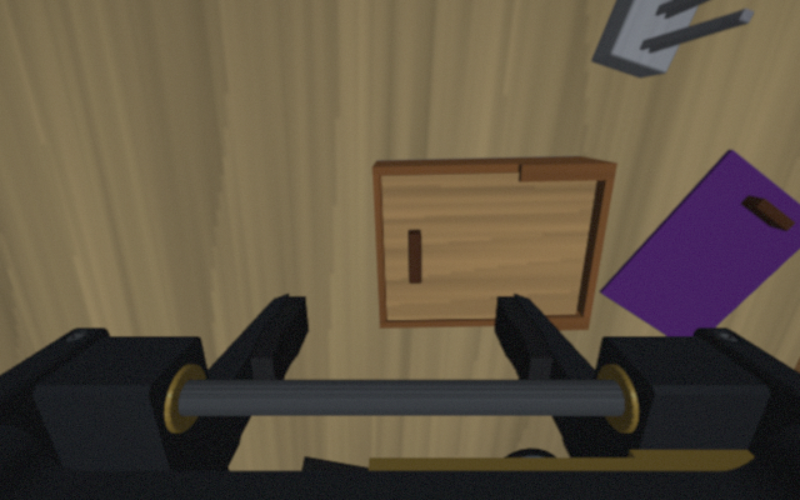

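```bash
python3 -c "
from h import *
crop('w1',290,115,500,275,3.8,'c_w1')"
```

```text
(no output)
```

View pics/c_w1.png

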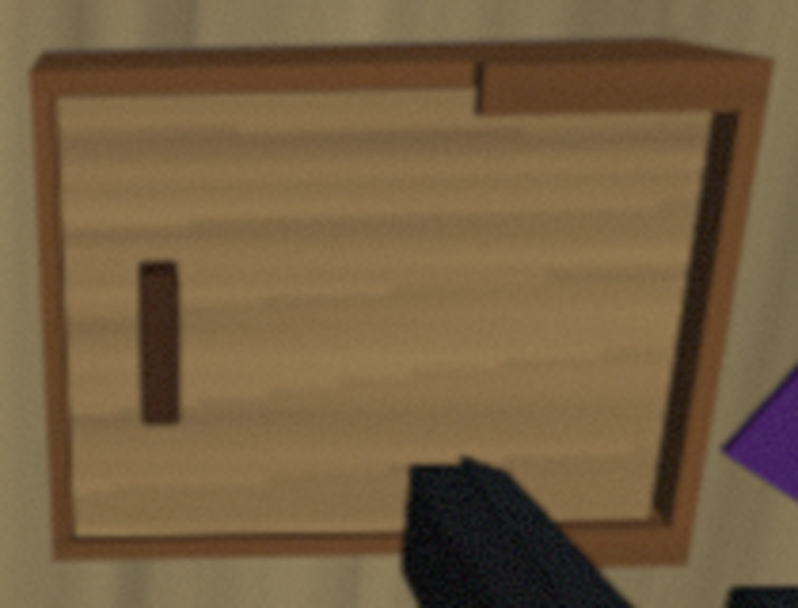

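```bash
python3 -c "
from h import *
g=lambda a,b,z: px2w('w1',290+a/3.8,115+b/3.8,z)
for n,L,z in [('bar',[(140,274),(178,274),(179,422),(142,424)],65),('front',[(33,70),(53,560)],49.5),('rear',[(772,62),(687,563)],58),('lidfront',[(57,97),(75,535)],49),('railfront',[(480,112)],58)]:
  P=np.array([g(a,b,z) for a,b in L]);print(n,np.round(P,1).tolist(),P.mean(0))
"
```

```text
bar [[530.5, 70.7, 65.0], [539.6, 71.1, 65.0], [542.2, 32.0, 65.0], [532.9, 31.0, 65.0]] [536.3059032   51.19614602  65.        ]
front [[502.8, 116.0, 49.5], [510.6, -19.4, 49.5]] [506.73383484  48.34372814  49.5       ]
rear [[674.3, 125.9, 58.0], [683.1, -7.5, 58.0]] [678.72307194  59.2462075   58.        ]
lidfront [[508.7, 109.8, 49.0], [516.6, -11.4, 49.0]] [512.64572477  49.20091897  49.        ]
railfront [[608.7, 111.7, 58.0]] [608.65762954 111.69983249  58.        ]
```

Emit:
{"method": "servo_tool", "body": {"plan": [[[0,0,1.1,1.0,-1.2,-5,0.1],[0,0,1.1,1.0,-1.2,-9,0.1],[0,0,1.1,1.0,-1.2,-9,0.1],[0,0,1.1,1.0,-1.2,-9,0.1]]], "grip_force": 20}}

```text
time_s: 1.95
tcp_pos: [536.1, 52.4, 245.7]
tool_rot: [[-0.063, 0.998, 0.002], [0.998, 0.063, -0.0], [-0.0, 0.002, -1.0]]
wrist_force: [-0.4, -0.2, 0.9]
opening: 50.2
```

```bash
python3 -c "
from h import *
s,c=snap('wrist','w2'); print(s['time_s'],s['tcp_pos'],s['tool_rot'])
im=cv2.imread('pics/w2.png');cv2.imwrite('pics/w2b.png',cv2.resize(im,(800,500)))
"
```

```text
1.95 [536.0626623  52.3716101 245.7097518] [[-6.28261303e-02  9.98021775e-01  2.32684031e-03]
 [ 9.98024429e-01  6.28267513e-02 -1.94674499e-04]
 [-3.40477206e-04  2.31001282e-03 -9.99997274e-01]]
```

View pics/w2b.png

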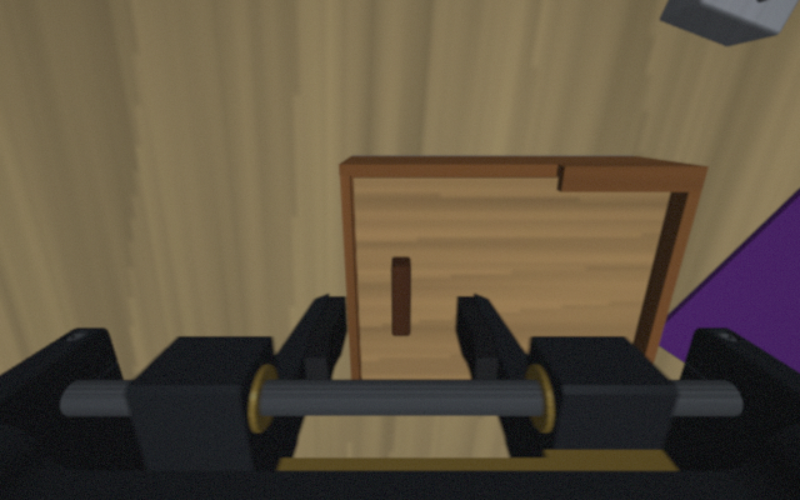

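Emit:
{"method": "servo_tool", "body": {"plan": [[[0,0,0,0,-0.1,-1.5,0.1],[0,0,0,0,-0.1,-2.5,0.1],[0,0,0,0,-0.1,-2.5,0.1]]]}}

```text
time_s: 2.38
tcp_pos: [535.9, 50.3, 218.0]
tool_rot: [[-0.061, 0.998, -0.002], [0.998, 0.061, 0.0], [0.0, -0.002, -1.0]]
wrist_force: [-0.7, -1.1, -0.1]
opening: 39.6
```

Emit:
{"method": "servo_tool", "body": {"plan": [[[0,0,0,0,0,0,1],[0,0,0,0,0,0,1],[0,0,0,0,0,0,1],[0,0,0,0,0,0,1],[0,0,0,0,0,0,1]]], "grip_force": 25}}

```text
time_s: 3.0
tcp_pos: [536.1, 50.3, 219.1]
tool_rot: [[-0.061, 0.998, 0.0], [0.998, 0.061, -0.0], [-0.0, 0.0, -1.0]]
wrist_force: [-0.5, -0.2, 1.7]
opening: 9.2
```

Emit:
{"method": "servo_tool", "body": {"plan": [[[-0.04,0.65,0,0.19,0.01,0.155,1],[-0.08,1.3,0,0.37,0.02,0.31,1],[-0.12,1.95,0,0.56,0.03,0.465,1],[-0.16,2.6,0,0.74,0.04,0.62,1],[-0.16,2.6,0,0.74,0.04,0.62,1],[-0.16,2.6,0,0.74,0.04,0.62,1]]]}}

```text
time_s: 3.75
tcp_pos: [543.4, 50.7, 225.0]
tool_rot: [[-0.061, 0.997, -0.045], [0.998, 0.061, -0.003], [0.0, -0.045, -0.999]]
wrist_force: [-0.0, -0.7, 0.6]
opening: 9.8
```

```bash
python3 -c "
from h import *
s,c=snap('wrist','w3'); print(s['time_s'],s['tcp_pos'],s['wrist_force'])
snap('scene','s3');crop('s3',235,185,345,285,6,'c_s3')
im=cv2.imread('pics/w3.png');cv2.imwrite('pics/w3b.png',cv2.resize(im,(800,500)))
"
```

```text
3.75 [543.409542    50.72461784 225.03081932] [-0.00274285 -0.69319299  0.6484891 ]
```

View pics/w3b.png

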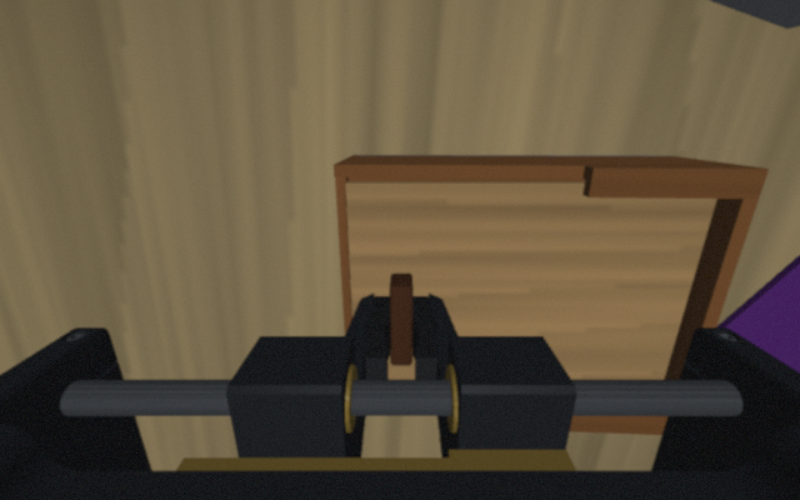

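View pics/c_s3.png

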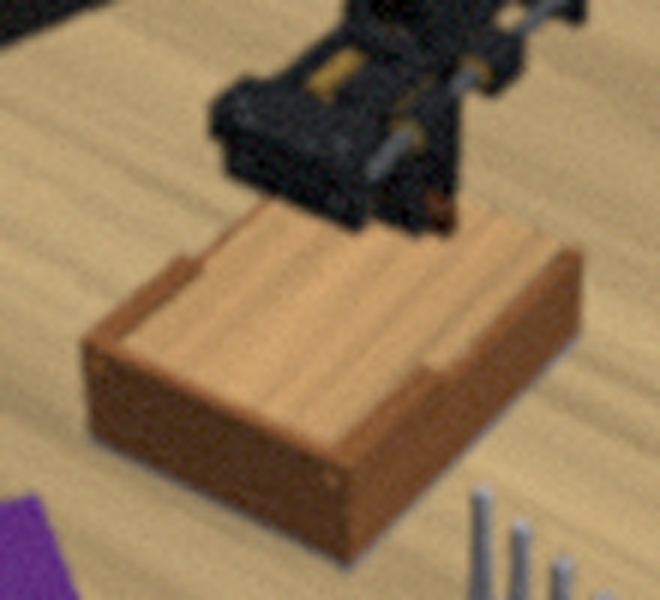

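Grasp holds (opening 9.8), the front edge is raised beside the right side wall, and the box is in place. Drawing out 20 mm gently.

Emit:
{"method": "servo_tool", "body": {"plan": [[[0,0,0,-0.3,-0.02,0,1],[0,0,0,-0.7,-0.04,0,1],[0,0,0,-1.1,-0.07,0,1],[0,0,0,-1.5,-0.09,0,1],[0,0,0,-2.0,-0.12,0,1],[0,0,0,-2.0,-0.12,0,1]]]}}

```text
time_s: 4.6
tcp_pos: [523.1, 49.5, 225.1]
tool_rot: [[-0.061, 0.997, -0.046], [0.998, 0.061, -0.003], [0.0, -0.046, -0.999]]
wrist_force: [0.3, 0.5, -0.5]
opening: 9.9
```

```bash
python3 -c "
from h import *
s,c=snap('wrist','w4'); print(s['time_s'],s['tcp_pos'],s['wrist_force'])
im=cv2.imread('pics/w4.png');cv2.imwrite('pics/w4b.png',cv2.resize(im,(800,500)))
"
```

```text
4.6 [523.06944309  49.54794926 225.13358157] [ 0.34709547  0.52814508 -0.5430249 ]
```

View pics/w4b.png

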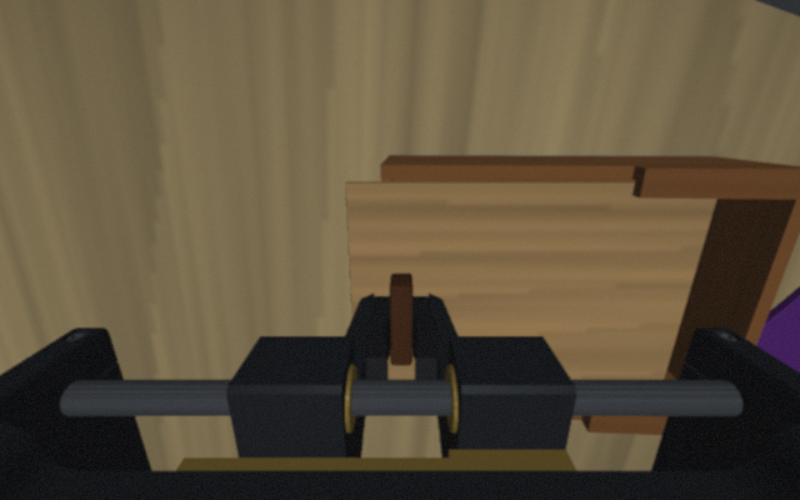

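The lid is over the lip and sliding free, and the box hasn't moved. Adding tilt while drawing the remaining 48 mm.

Emit:
{"method": "servo_tool", "body": {"plan": [[[-0.04,0.7,0,-0.3,-0.02,0.17,1],[-0.08,1.4,0,-0.6,-0.04,0.33,1],[-0.08,1.4,0,-1.4,-0.08,0.33,1],[-0.08,1.4,0,-2.2,-0.13,0.33,1],[-0.08,1.4,0,-3.0,-0.18,0.33,1],[-0.08,1.4,0,-3.8,-0.23,0.33,1],[-0.08,1.4,0,-4.4,-0.27,0.33,1],[-0.08,1.4,0,-4.4,-0.27,0.33,1]]]}}

```text
time_s: 5.65
tcp_pos: [479.1, 46.8, 228.5]
tool_rot: [[-0.061, 0.996, -0.07], [0.998, 0.061, -0.004], [0.0, -0.07, -0.998]]
wrist_force: [0.6, -0.1, -0.9]
opening: 9.7
```

```bash
python3 -c "
from h import *
s,c=snap('wrist','w5'); print(s['time_s'],s['tcp_pos'],s['wrist_force'])
im=cv2.imread('pics/w5.png');cv2.imwrite('pics/w5b.png',cv2.resize(im,(800,500)))
"
```

```text
5.65 [479.11929922  46.79880273 228.46037863] [ 0.58680459 -0.12322905 -0.89535921]
```

View pics/w5b.png

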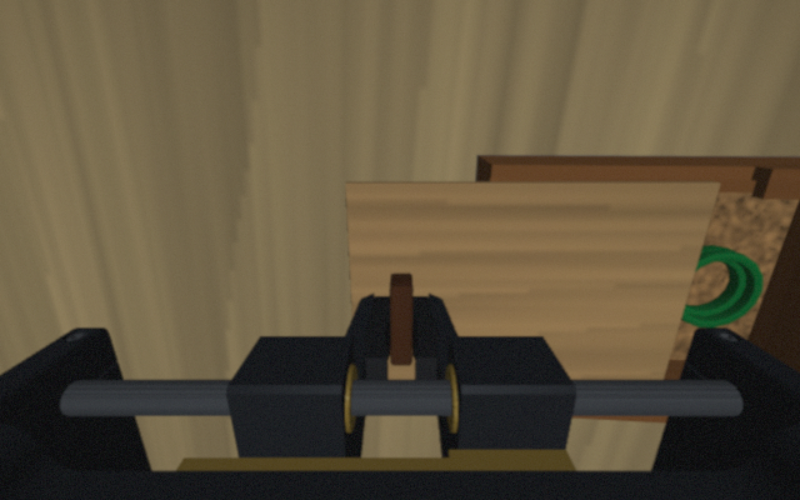

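The tail edge (718 px) is ahead of the rail's front end (757 px), and a green ring is visible at (725,285). Lifting now, then leveling and carrying to the left.

Emit:
{"method": "servo_tool", "body": {"plan": [[[0,0,0,0,0,1,1],[0,0,0,-0.2,0,2.5,1],[0,0,0,-1,0,4,1],[0.06,-1.0,0,-2,1.5,5,1],[0.12,-2.0,0,-3.5,4,5,1],[0.18,-3.0,0,-5,7,5,1],[0.24,-4.0,0,-6.5,10,5,1],[0.24,-4.0,0,-8,13,5,1]]]}}

```text
time_s: 6.7
tcp_pos: [397.9, 178.3, 278.9]
tool_rot: [[-0.062, 0.998, 0.001], [0.998, 0.062, 0.001], [0.0, 0.001, -1.0]]
wrist_force: [0.1, 0.3, -0.8]
opening: 9.7
```

Emit:
{"method": "servo_tool", "body": {"plan": [[[0,0,0,-1,3,0,1],[0,0,0,-2,6,0,1],[0,0,0,-2.5,8.5,0,1],[0,0,0,-2.5,9,0,1],[0,0,0,-2.5,9,0,1],[0,0,0,-2.5,9,0,1]]]}}

```text
time_s: 7.45
tcp_pos: [374.5, 266.2, 278.5]
tool_rot: [[-0.06, 0.998, -0.0], [0.998, 0.06, -0.0], [-0.0, -0.0, -1.0]]
wrist_force: [-0.7, 0.1, -0.2]
opening: 10.1
```

```bash
python3 -c "
from h import *
s,c=snap('scene','s6'); print(s['time_s'],s['tcp_pos'],s['tool_rot'],s['wrist_force'],s['opening'])
im=cv2.imread('pics/s6.png');cv2.imwrite('pics/s6b.png',cv2.resize(im,(800,500)))
snap('top','t6')
crop('t6',160,90,480,290,2.5,'c_t6')
"
```

```text
7.45 [374.4687099  266.23866579 278.46476691] [[-6.04727815e-02  9.98169847e-01 -9.43231102e-06]
 [ 9.98169845e-01  6.04727808e-02 -5.72345064e-05]
 [-5.65593604e-05 -1.28761782e-05 -9.99999998e-01]] [-0.69026745  0.08013932 -0.17794151] 10.123797780398007
```

View pics/s6b.png

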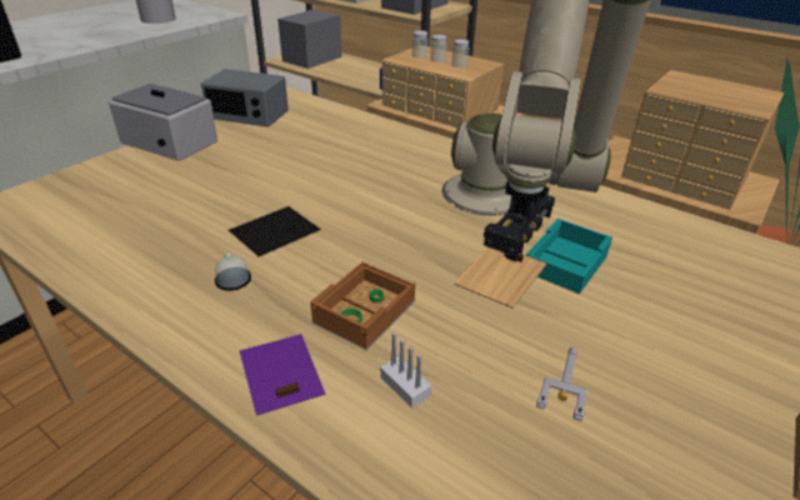

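View pics/c_t6.png

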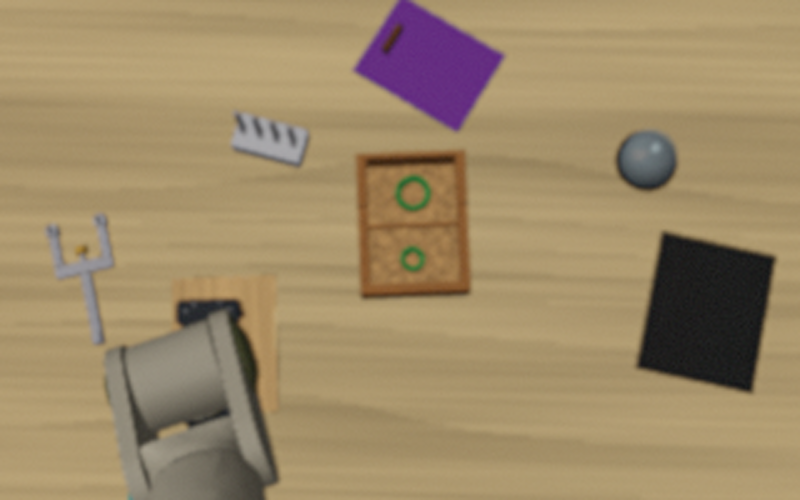

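The lid is held level over bare bench, between the teal box and the wooden box and clear of the wrench. The larger ring is in the rear half. Lowering.

Emit:
{"method": "servo_tool", "body": {"plan": [[[0,0,0,0,0,-3,1],[0,0,0,0,0,-6,1],[0,0,0,0,0,-8.5,1],[0,0,0,0,0,-9.6,1],[0,0,0,0,0,-9.8,1],[0,0,0,0,0,-10.0,1],[0,0,0,0,0,-10.1,1],[0,0,0,0,0,-10.1,1]]]}}

```text
time_s: 8.55
tcp_pos: [374.5, 266.8, 177.7]
tool_rot: [[-0.061, 0.998, 0.001], [0.998, 0.061, 0.0], [0.0, 0.001, -1.0]]
wrist_force: [-1.1, 0.4, -1.1]
opening: 9.9
```

Emit:
{"method": "servo_tool", "body": {"plan": [[[0,0,0,0,0,-0.1,1],[0,0,0,0,0,-0.2,1],[0,0,0,0,0,-0.25,1],[0,0,0,0,0,-0.25,1]]]}}

```text
time_s: 9.05
tcp_pos: [374.4, 266.8, 175.1]
tool_rot: [[-0.061, 0.998, 0.0], [0.998, 0.061, 0.0], [0.0, 0.0, -1.0]]
wrist_force: [-0.7, -1.1, 4.1]
opening: 9.7
```

Contact felt (about +5 N). Releasing and rising.

Emit:
{"method": "servo_tool", "body": {"plan": [[[0,0,0,0,0,0,0.3],[0,0,0,0,0,0,0.3],[0,0,0,0,0,0.1,0.3],[0,0,0,0,0,2,0.3],[0,0,0,0,0,5,0.3],[0,0,0,0,0,9,0.3],[0,0,0,0,0,13,0.2],[0,0,0,0,0,15,0.2]]]}}

```text
time_s: 10.05
tcp_pos: [374.3, 266.8, 326.9]
tool_rot: [[-0.061, 0.998, 0.003], [0.998, 0.061, 0.001], [0.001, 0.003, -1.0]]
wrist_force: [-0.1, 0.0, -0.5]
opening: 35.3
```

```bash
python3 -c "
from h import *
s,c=snap('wrist','w7'); print(s['time_s'],s['tcp_pos'],s['opening'])
im=cv2.imread('pics/w7.png');cv2.imwrite('pics/w7b.png',cv2.resize(im,(800,500)))
crop('t6',290,145,355,215,8,'c_t6b')
"
```

```text
10.05 [374.32392728 266.82015424 326.93182413] 35.307866104998844
```

View pics/w7b.png

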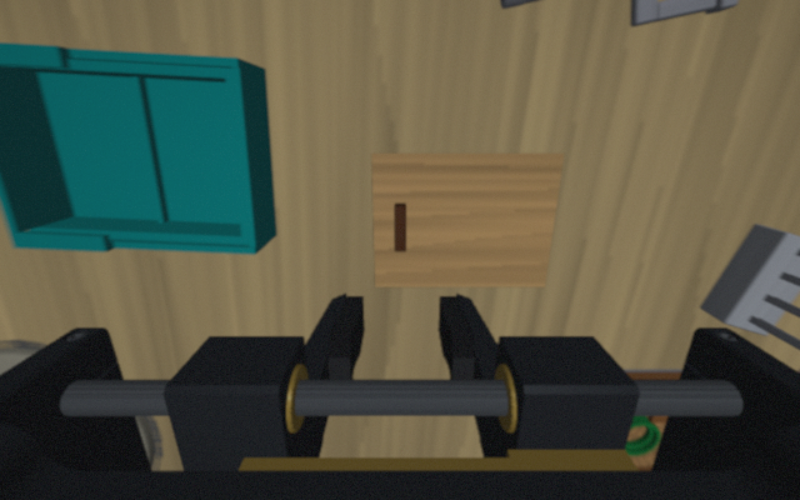

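View pics/c_t6b.png

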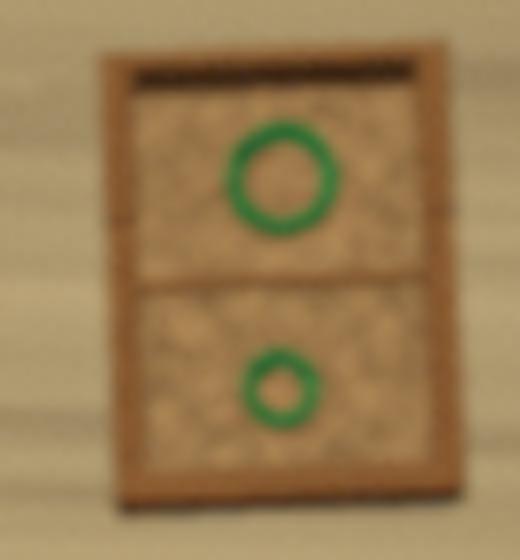

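```bash
python3 -c "
from h import *
print(px2w('t6',290+283/8,145+179/8,24), px2w('t6',290+282/8,145+389/8,24))
print(r.sense()['joints'])
M=np.array([px2w('t6',160+a/2.5,90+b/2.5,3) for a,b in [(663,232),(775,258),(752,392),(637,366)]]);print(M,M.mean(0))
for u,v in [(375,153),(562,153),(548,288),(378,287)]: print(px2w('w7',u*.8,v*.8,5))
"
```

```text
[636.42289842  53.94563941  24.        ] [552.64403547  52.50271423  24.        ]
[3.60858569e-01 3.02931830e-01 1.66344434e+00 6.84970872e-05
 1.16959356e+00 2.99396377e-01]
[[ 598.63342079 -264.49379141    3.        ]
 [ 568.36778845 -407.19879849    3.        ]
 [ 397.73288236 -374.00339406    3.        ]
 [ 427.2154669  -230.043037      3.        ]] [ 497.98738962 -318.93475524    3.        ]
[349.86780019 326.08895176   5.        ]
[504.38196847 335.60676505   5.        ]
[517.08839262 212.62138601   5.        ]
[357.35350496 203.9448654    5.        ]
```

Emit:
{"method": "servo_tool", "body": {"plan": [[[0,0,10,4,-3,0,-0.4],[0,0,20,8,-6,0,-0.4],[0,0,30,12,-9,0,-0.4],[0,0,40,16,-12,0,-0.4],[0,0,50,20,-15,0,-0.4],[0,0,60,23,-18,0,-0.4],[0,0,70,26.2,-21.3,0,-0.4],[0,0,80,26.2,-21.3,0,-0.4]]]}}

```text
time_s: 11.1
tcp_pos: [638.0, 51.3, 323.1]
tool_rot: [[-0.994, 0.11, -0.001], [0.11, 0.994, -0.0], [0.001, -0.0, -1.0]]
wrist_force: [0.4, 0.2, 0.8]
opening: 61.8
```

Emit:
{"method": "servo_tool", "body": {"plan": [[[0,0,10,0,0,-2,-0.4],[0,0,10,0,0,-3,-0.4],[0,0,10,0,0,-3,-0.4]]]}}

```text
time_s: 11.48
tcp_pos: [636.4, 53.9, 293.8]
tool_rot: [[-0.998, -0.058, -0.002], [-0.058, 0.998, 0.0], [0.002, 0.0, -1.0]]
wrist_force: [-0.4, -0.3, 0.4]
opening: 61.7
```

```bash
python3 -c "
from h import *
s,c=snap('wrist','w8'); print(s['time_s'],s['tcp_pos'],s['tool_rot'],s['opening'],s['joints'])
im=cv2.imread('pics/w8.png');cv2.imwrite('pics/w8b.png',cv2.resize(im,(800,500)))
"
```

```text
11.475 [636.35608265  53.87047813 293.84538958] [[-9.98314062e-01 -5.80043700e-02 -2.12774842e-03]
 [-5.80048630e-02  9.98316286e-01  1.70682929e-04]
 [ 2.11426554e-03  2.93814924e-04 -9.99997722e-01]] 61.72265059872837 [-1.00582006e-01  6.24895444e-01  1.19970485e+00 -4.52579732e-05
  1.31912649e+00 -1.72940427e+00]
```

View pics/w8b.png

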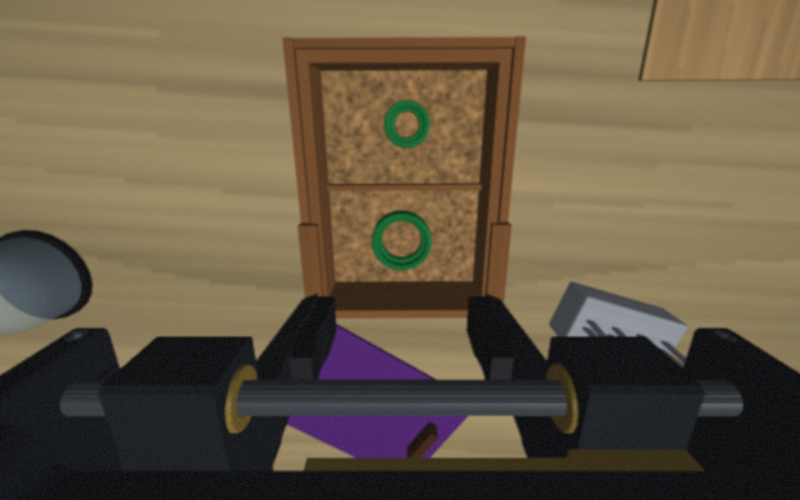

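```bash
python3 -c "
from h import *
print(px2w('w8',402*.8,241*.8,22))
crop('w8',280,155,370,230,8,'c_w8')
"
```

```text
[635.11654006  54.80647278  22.        ]
```

View pics/c_w8.png

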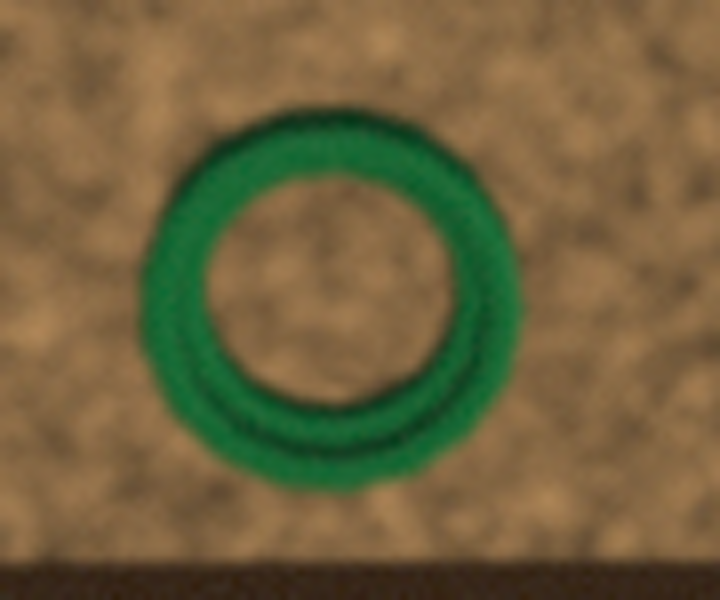

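Large ring is measured at (635.5, 55), and the second view agrees to about 1 mm. The fingers straddle it inside the side walls. Descending.

Emit:
{"method": "servo_tool", "body": {"plan": [[[0,0,0,0,0.05,-3,-0.37],[0,0,0,0,0.05,-6,-0.37],[0,0,0,0,0.05,-8.5,-0.37],[0,0,0,0,0.05,-10,-0.37],[0,0,0,0,0.05,-10.8,-0.37],[0,0,0,0,0.05,-11.2,-0.37],[0,0,0,0,0.05,-11.2,-0.37]]]}}

```text
time_s: 12.4
tcp_pos: [636.6, 54.3, 183.3]
tool_rot: [[-0.998, -0.061, 0.001], [-0.061, 0.998, -0.0], [-0.001, -0.0, -1.0]]
wrist_force: [0.0, 0.4, -1.3]
opening: 60.3
```

Tips are at 17 mm. Going 3 mm lower, then closing gently.

Emit:
{"method": "servo_tool", "body": {"plan": [[[0,0,0,-0.05,0,-0.2,-0.37],[0,0,0,-0.05,0,-0.35,-0.37],[0,0,0,-0.05,0,-0.35,0.2],[0,0,0,-0.05,0,-0.35,0.2],[0,0,0,-0.05,0,-0.35,0.2],[0,0,0,-0.05,0,-0.35,0.2]]], "grip_force": 10}}

```text
time_s: 13.15
tcp_pos: [636.0, 54.3, 179.5]
tool_rot: [[-0.998, -0.061, 0.0], [-0.061, 0.998, -0.0], [-0.0, -0.0, -1.0]]
wrist_force: [0.3, 0.3, 0.3]
opening: 45.7
```

```bash
python3 -c "
from h import *
s,c=snap('wrist','w9'); print(s['time_s'],s['tcp_pos'],s['opening'],s['wrist_force'])
im=cv2.imread('pics/w9.png');cv2.imwrite('pics/w9b.png',cv2.resize(im,(800,500)))
"
```

```text
13.15 [635.96079993  54.31715473 179.45754785] 45.693256857202364 [0.29243715 0.30138083 0.32227351]
```

View pics/w9b.png

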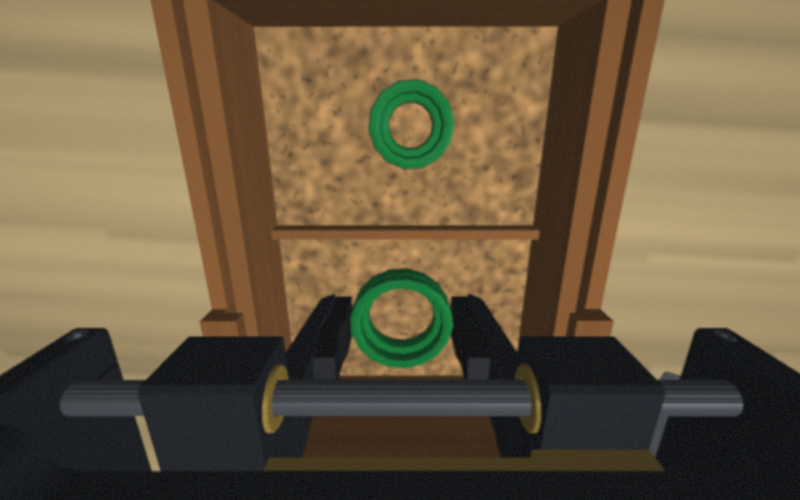

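The ring is gripped at 45.7 mm. Lifting, then carrying over the mat.

Emit:
{"method": "servo_tool", "body": {"plan": [[[0,0,0,0,0,1,0.2],[0,0,0,0,0,3,0.2],[0,0,0,0,0,6,0.2],[0,0,0,0,0,9,0.2],[0,0,0,-1,-3,10,0.2],[0,0,0,-3,-8,10,0.2],[0,0,0,-5,-13,10,0.2],[0,0,0,-7,-18,10,0.2]]]}}

```text
time_s: 14.2
tcp_pos: [565.1, -127.1, 280.2]
tool_rot: [[-0.998, -0.062, 0.001], [-0.062, 0.998, -0.0], [-0.001, -0.001, -1.0]]
wrist_force: [-0.0, 0.0, 0.1]
opening: 45.7
```

Emit:
{"method": "servo_tool", "body": {"plan": [[[0,0,0,-1.8,-4.5,0,0.2],[0,0,0,-3.6,-9,0,0.2],[0,0,0,-5.2,-14,0,0.2],[0,0,0,-6.8,-18,0,0.2],[0,0,0,-6.8,-19.3,0,0.2],[0,0,0,-6.8,-19.3,0,0.2]]]}}

```text
time_s: 14.95
tcp_pos: [498.1, -318.7, 279.7]
tool_rot: [[-0.998, -0.061, 0.0], [-0.061, 0.998, -0.0], [-0.0, -0.0, -1.0]]
wrist_force: [1.1, 0.5, -0.6]
opening: 45.6
```

```bash
python3 -c "
from h import *
s,c=snap('wrist','w10'); print(s['time_s'],s['tcp_pos'],s['opening'],s['wrist_force'])
im=cv2.imread('pics/w10.png');cv2.imwrite('pics/w10b.png',cv2.resize(im,(800,500)))
"
```

```text
14.95 [ 498.13673577 -318.72820744  279.65187923] 45.573144923403035 [ 1.14685865  0.48717418 -0.58012582]
```

View pics/w10b.png

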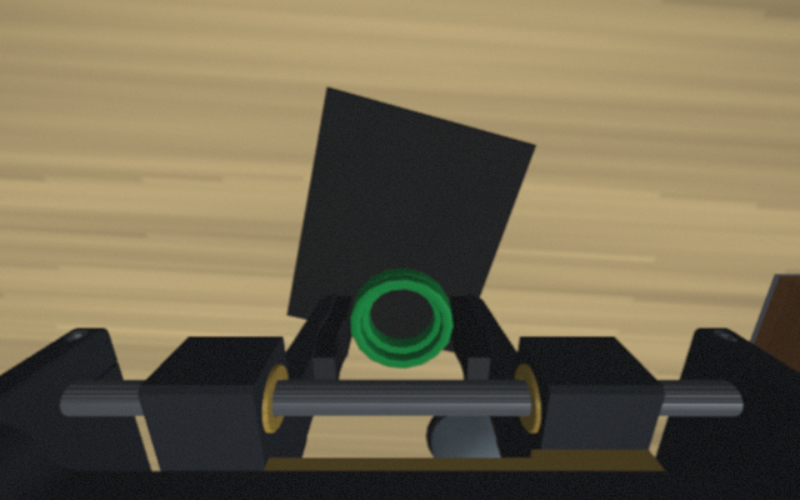

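The ring is held level above the mat (the perspective offset comes from the height). Lowering to TCP z of about 172.5, slowly at the end.

Emit:
{"method": "servo_tool", "body": {"plan": [[[0,0,0,0,0,-3,0.2],[0,0,0,0,0,-6,0.2],[0,0,0,0,0,-8.5,0.2],[0,0,0,0,0,-9.8,0.2],[0,0,0,0,0,-10.2,0.2],[0,0,0,0,0,-10.4,0.2],[0,0,0,0,0,-10.5,0.2],[0,0,0,0,0,-10.5,0.2]]]}}

```text
time_s: 16.0
tcp_pos: [498.0, -318.7, 174.8]
tool_rot: [[-0.998, -0.061, 0.001], [-0.061, 0.998, -0.001], [-0.001, -0.001, -1.0]]
wrist_force: [0.3, -0.4, 0.7]
opening: 45.5
```

Emit:
{"method": "servo_tool", "body": {"plan": [[[0,0,0,0,0,-0.1,0.2],[0,0,0,0,0,-0.2,0.2],[0,0,0,0,0,-0.25,0.2],[0,0,0,0,0,-0.25,0.2]]]}}

```text
time_s: 16.5
tcp_pos: [498.0, -318.7, 172.4]
tool_rot: [[-0.998, -0.061, 0.0], [-0.061, 0.998, -0.0], [-0.0, -0.0, -1.0]]
wrist_force: [-1.2, 1.3, 4.9]
opening: 45.6
```

Contact is clear (+5 N). Opening slowly, rising, and checking.

Emit:
{"method": "servo_tool", "body": {"plan": [[[0,0,0,0,0,0,-0.3],[0,0,0,0,0,0,-0.4],[0,0,0,0,0,0,-0.4],[0,0,0,0,0,1.5,-0.4],[0,0,0,0,0,4,-0.4],[0,0,0,0,0,8,-0.4],[0,0,0,0,0,12,-0.4],[0,0,0,0,0,15,-0.4]]]}}

```text
time_s: 17.5
tcp_pos: [497.8, -318.5, 324.9]
tool_rot: [[-0.998, -0.061, 0.002], [-0.061, 0.998, -0.002], [-0.002, -0.002, -1.0]]
wrist_force: [0.5, -1.2, 0.1]
opening: 61.8
```

Emit:
{"method": "servo_tool", "body": {"plan": [[[0,0,0,-4,4,1,-0.4],[0,0,0,-8,8,1,-0.4],[0,0,0,-12,12,1,-0.4],[0,0,0,-16,16,1,-0.4],[0,0,0,-16,16,1,-0.4],[0,0,0,-16,16,1,-0.4]]]}}

```text
time_s: 18.25
tcp_pos: [338.4, -159.2, 332.8]
tool_rot: [[-0.998, -0.061, 0.002], [-0.061, 0.998, -0.002], [-0.002, -0.002, -1.0]]
wrist_force: [0.7, -0.0, 0.3]
opening: 61.5
```

```bash
python3 -c "
from h import *
s,c=snap('top','t11'); print(s['time_s'],s['tcp_pos'],s['opening'],s['wrist_force'])
snap('scene','s11')
crop('t11',160,90,480,290,2.5,'c_t11');crop('s11',150,120,500,350,2.2,'c_s11')
"
```

```text
18.25 [ 338.42394732 -159.17874388  332.81458168] 61.459918432293094 [ 0.73802595 -0.03587314  0.33865682]
```

View pics/c_t11.png

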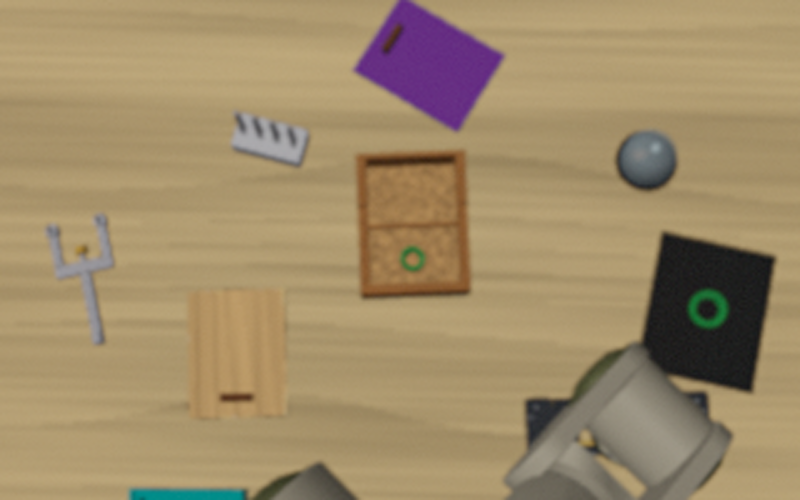

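View pics/c_s11.png

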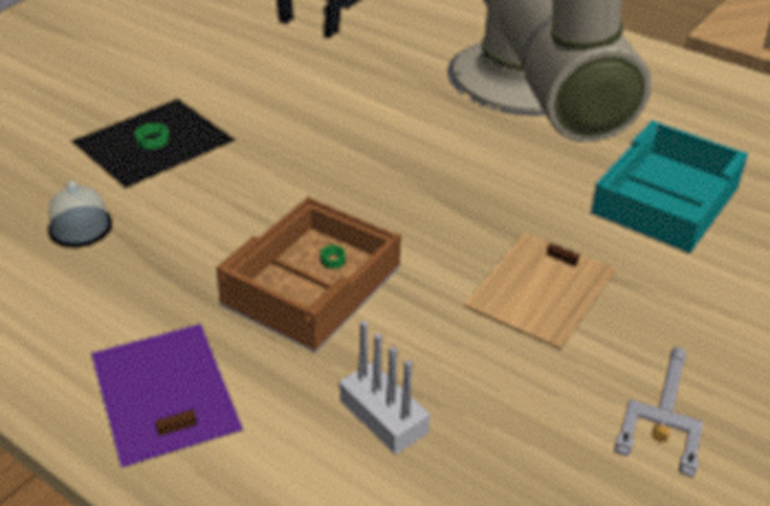

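The pictures show the large ring flat in the middle of the mat (top-crop pixel 708,309). The small ring is still in the box (413,259), the lid is flat with its pull up (237,353), and nothing else has moved. Handing in.

```bash
python3 -c "
from station import r
print(r.hand_in(), r.sense()['time_s'])"
```

```text
the job is handed in; nothing more can be done
the job is handed in; nothing more can be done
```

The job is done and handed in at about 18.4 s of the 53 s allowed.

- **Lid:** I raised its front about 7 mm, drew it out about 68 mm over the lip, lifted it clear and leveled it. It is now flat on the bare bench, pull side up, left of and in front of the box.
- **Ring:** I took the larger ring from the rear half of the box and set it flat near the middle of the mat. Both set-downs ended with a gentle contact of about 5 N before I released.

The last top and scene pictures show the smaller ring still in the front half of the box. The box, dome, tweezer block and wrench look unmoved by eye; I did not measure this. The gripper was empty and clear of everything at hand-in. No check failed, and position estimates from the different cameras agreed to about 1–2 mm. The one early disagreement was the box's angle (2.4° from the top camera, about 3.5° from the wrist camera). I used about 3.5°, and the fingers lined up with the pull.

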